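Nest the parts pots in the bowl

TASK

Clear the bowl: lift the tape measure out and stand it upright on the middle of the small carton, squarely, lengthwise along the carton. Then nest the three metal pots in the bowl in size order, the widest first and the narrowest last, each standing upright and fully down on the floor of the one round it. Leave the bowl where it stands and do not disturb the other things.

Things in the scene. Friction and masses are not known exactly. Their poses are not given: they have to be found in the camera images.
- bowl: loose enamelled bowl, pale blue outside and white inside, 235 mm across the rim, 115 mm tall, curved wall, floor 9 mm above its origin and flat enough for the base of the widest pot to stand level on it; origin at the centre of its underside, z up; about 0.55 kg
- tape: yellow and black tape measure standing upright in the bowl at the start, 32 mm thick (x), 65 mm tall (z), its case 62 mm long from y = -41 to y = +21 mm, the tape's end tab reaching on to y = +41 mm; flat underside, which holds the origin; about 0.24 kg; grip the case across x
- carton: small closed brown cardboard carton lying on the table, 96 mm long (x), 75 mm wide (y), 48 mm tall; origin at the centre of its underside; 0.3 kg
- pot_wide: the widest of three plain aluminium pots: round, tapered, open, no handle; 144 mm across the mouth, 84 mm across the base, 76 mm tall. All three have a 5 mm floor, a 4 mm wall and round the mouth an upright collar 8 mm thick and 18 mm tall, which can be gripped with one finger inside and one outside; origin at the centre of the underside, z up; about 0.15 kg
- pot_middle: the middle aluminium pot: 106 mm across the mouth, 60 mm across the base, 84 mm tall; collar, floor and origin as the widest; about 0.11 kg
- pot_narrow: the narrowest aluminium pot: 68 mm across the mouth (52 mm inside), 44 mm across the base, 92 mm tall; collar, floor and origin as the widest; about 0.08 kg. The pots' three places are swapped from start to start. Nested, each rim stands 13 mm above the one round it
- tape_case (a point): middle of the tape measure's case, 31 mm above its underside and at y = -10 mm in its frame
- tape_roll: bystander: roll of black insulating tape 55 mm across, 19 mm tall, lying among the pots; origin at the centre of its underside
- plug: bystander: black mains plug 36x82x24 mm lying on the table to the right of and beyond the bowl; origin at the centre of its underside

How it is judged:
By the outcome, as a careful person would: the job done as asked, in the order asked, and still so for the second after the job is handed in, with the robot touching nothing.
It also fails if it takes over 72 s, if anything falls off the work surface, if the arm or the gripper's body presses on something with over 40 N, if the wrist force passes 120 N, or if a joint passes its speed limit or range.

ROBOT

A 6-joint arm with a two-finger parallel gripper is mounted at the origin on the work surface; the furniture and walls round the work are solid. World frame = base frame: x ahead of the robot, y to its left, z up, the work surface at z = 0. Lengths are in m, angles in degrees, forces in N, time in s.
With the tool pointing down it reaches from about 0.425 to 0.95 m from the base axis. Payload 14.7 kg.
Tool frame: the origin (TCP) lies at the centre of the arm's flange, where the gripper is bolted on; the fingertips stand 173 mm ahead of it and the grasp point (between the pads) lies 155 mm ahead of it (tcp_to_grasp is the z of the grasp point in the tool frame, in m); z points along the fingers, y is the line along which they close (so a half turn about z gives the same grasp; the last joint's range is limited). The gripper opens to 85 mm and grips with 20 to 120 N. Pads are 22 mm wide; open, the fingers measure 114 mm over their backs; the gripper's body (76 mm by 85 mm) begins 54 mm behind the grasp point. The pads swing forward as they close: fully open they stand 13 mm farther back than shut.
Start: joints at [-79.733, 27.513, 91.461, -0, 61.026, -2.67], TCP at [0.146, -0.633, 0.405] pointing down, gripper open.
Joint ranges: [-157.49, 157.49], [-46.99, 117.5], [13.45, 153.17], [-89.5, 269.5], [5.16, 153.95], [-167.48, 167.48]. Speed limits (degrees/s): [108.29, 108.29, 136.94, 172.46, 172.46, 172.46].

INTERFACE

Orientations are given as [roll, pitch, yaw] about the fixed x, y, z axes, in that order (R = Rz(yaw) Ry(pitch) Rx(roll)).
In Python, from plant import move_to, servo_line, move_joints, grip, dwell, ik, camera, MotionError, close_job, read_time, read_qpos, read_joint_velocities, read_effort, read_tcp_pos, read_tool_rot, read_contact_force, read_moment, read_width, read_gripper_force, tcp_to_grasp gives the robot as it stands. Calls block until the motion is done:
- move_to(position, orientation): joint-space move of the TCP to a pose.
- servo_line(position, orientation=None, rate=0.15): straight line of the TCP; orientation=None keeps the orientation; rate is the mean speed in m/s.
- move_joints(angles): joint-space move.
- grip(opening, newtons=None): finger opening in m; newtons is the grip in N (None keeps the last); returns when the fingers have stopped.
- dwell(seconds).
- ik(position, orientation): joint angles nearest the present ones, or None.
- camera(name): name is "scene" or "top" or "wrist"; returns a dict with "img" (400x640x3 uint8, red, green, blue), "vertical_fov" (degrees; the focal length in pixels is half the picture's height over the tangent of half this angle, whatever the lens; pixels are square), "cx", "cy" (the principal point, pixels), "distortion" ([k1, k2, p1, p2, k3] as OpenCV has them; the pictures are not rectified), "R" (3x3) and "t" (3): a world point X has camera coordinates R X + t. Camera axes: x right, y down, z forward; pixel columns grow to the right and rows downward; lengths in m; the calibration is good to about 2 mm. A picture is of the moment at which its call begins. There is no depth.
A pose or a line that the arm cannot do raises MotionError and nothing moves.
- close_job(): hands the job in; it is judged then, once.
Readings, each from a call of its own:
- read_time(): time.
- read_qpos(): joint angles.
- read_joint_velocities(): joint speeds.
- read_effort(): joint torques, N m.
- read_tcp_pos(): TCP position.
- read_tool_rot(): TCP orientation.
- read_contact_force(): force on the tool from outside, world axes, zero at the start.
- read_moment(): the same for the moment, N m.
- read_width(): finger opening in m.
- read_gripper_force(): force on a finger pad.
Only numpy, scipy, OpenCV 4.12 (cv2) and the standard library are available. Lean on these libraries where they do the work, as an engineer would, in place of code of your own. Each camera call takes 0.05 s, during which the arm holds its last target. There are 200 camera calls.

## Working session

There is one attempt and no reset: what is moved stays moved. The work goes in short steps, each a Python script; the robot and the scene stay as the last script left them, time stands still between calls to the robot, and variables do not carry over. Pictures are saved under pics/ and viewed, at most 13 in all, crops included, and the job is handed in when it is done.

```bash
ls; mkdir -p pics; python3 - <<'E'
from plant import *
import cv2,numpy as np
for n in("scene","top","wrist"):
    c=camera(n); cv2.imwrite(f"pics/{n}0.png",c["img"][:,:,::-1]); np.save(f"pics/{n}0.npy",c,allow_pickle=True)
    print(n,c["vertical_fov"],c["cx"],c["cy"],c["distortion"],np.round(-c["R"].T@c["t"],3))
print(read_time(),read_tool_rot(),tcp_to_grasp)
E
```

```text
pics
scene 47.6332582552962 317.42528436123683 197.05331847636953 [-0.11011497  0.          0.          0.          0.        ] [ 0.28  -0.602  0.854]
top 48.56644757279454 313.4334141914227 191.36202697547262 [-0.06044324  0.          0.          0.          0.        ] [ 0.475 -0.015  1.078]
wrist 60.36705160410076 320.98924895202225 203.2383487345632 [0.01490789 0.         0.         0.         0.        ] [ 0.228 -0.615  0.372]
0.15 [-1.79950431e+02 -2.29505712e-03  1.29374165e+01] 0.1547
```

View pics/top0.png

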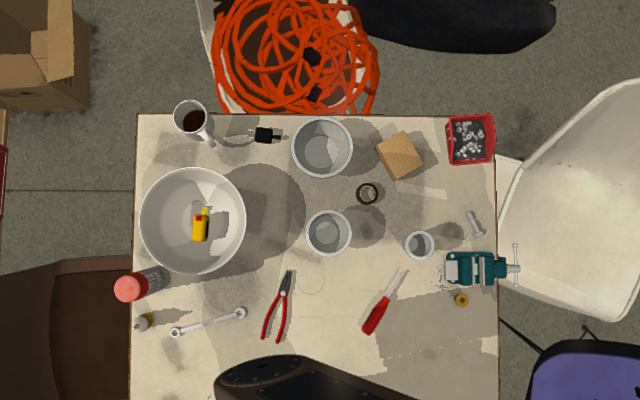

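View pics/scene0.png

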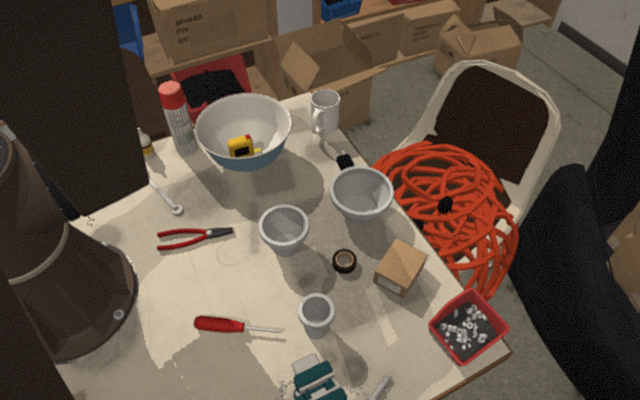

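The top view shows the bowl at about (193,221) with the tape at (202,224), pot_wide at (322,148), pot_middle at (329,233), pot_narrow at (420,244), the carton at (400,155), the roll at (368,193) and the plug at (265,135). The scene view agrees. Next I'll measure the circles.

```bash
cat > h.py <<'E'
import numpy as np,cv2
from scipy.optimize import least_squares
def K(c):
    f=200/np.tan(np.radians(c["vertical_fov"]/2)); return np.array([[f,0,c["cx"]],[0,f,c["cy"]],[0,0,1]])
def cast(c,uv,z):
    p=cv2.undistortPoints(np.float64(uv).reshape(-1,1,2),K(c),np.array(c["distortion"]),criteria=(3,50,1e-9)).reshape(-1,2)
    R=np.array(c["R"]);C=-R.T@np.array(c["t"]); d=np.c_[p,np.ones(len(p))]@R
    return C+d*((z-C[2])/d[:,2])[:,None]
def proj(c,X):
    return cv2.projectPoints(np.float64(X).reshape(-1,1,3),cv2.Rodrigues(np.array(c["R"]))[0],np.array(c["t"]),K(c),np.array(c["distortion"]))[0].reshape(-1,2)
def circle(c,xy,r,z,tol=.012,n=120,it=4):
    """outer rim edge: strongest grey gradient along radii in the rim plane, robust circle fit"""
    g=cv2.GaussianBlur(cv2.cvtColor(c["img"],cv2.COLOR_RGB2LAB),(3,3),0).astype(np.float32)
    xy=np.array(xy,float)
    for k in range(it):
        t=tol if k else 2*tol
        a=np.linspace(0,2*np.pi,n,endpoint=False); rs=np.arange(r-t,r+t,.0005)
        P=np.array([[[xy[0]+q*np.cos(b),xy[1]+q*np.sin(b),z] for q in rs] for b in a])
        uv=proj(c,P.reshape(-1,3)).astype(np.float32).reshape(n,len(rs),2)
        s=cv2.remap(g,uv[...,0],uv[...,1],cv2.INTER_LINEAR)
        w=5; d=np.linalg.norm((s[:,w:]-s[:,:-w])*np.array([.5,2,2]),axis=2)
        rr=rs[d.argmax(1)]+w*.00025; ok=d.max(1)>6
        pts=xy+np.c_[np.cos(a),np.sin(a)]*rr[:,None]
        f=least_squares(lambda p:np.hypot(*(pts[ok]-p[:2]).T)-p[2],[*xy,r],loss="soft_l1",f_scale=.001)
        xy=f.x[:2]
    return f.x,ok.sum(),np.median(abs(f.fun))
E
python3 - <<'E'
from h import *
T=np.load("pics/top0.npy",allow_pickle=True).item();S=np.load("pics/scene0.npy",allow_pickle=True).item()
for n,uv,r,z in(("bowl",(193,221),.1175,.115),("wide",(322,148),.072,.076),("mid",(329,233),.053,.084),("nar",(420,244),.034,.092),("roll",(368,193),.0275,.019)):
    x0=cast(T,[uv],z)[0,:2]
    print(n,np.round(x0,4),*[(np.round(q[0],4),q[1],round(q[2],4)) for q in (circle(c,x0,r,z) for c in(T,S))])
    
# carton top & tape masks
hsv=cv2.cvtColor(T["img"],cv2.COLOR_RGB2HSV)
for n,lo,hi,box,z in(("carton",(8,70,60),(22,200,255),(370,125,430,185),.048),("yellow",(20,150,80),(35,255,255),(180,190,225,255),.074)):
    m=np.zeros((400,640),np.uint8);x,y,X,Y=box; m[y:Y,x:X]=cv2.inRange(hsv,lo,hi)[y:Y,x:X]
    cs=max(cv2.findContours(m,0,1)[0],key=cv2.contourArea)
    w=cast(T,cs.reshape(-1,2),z)[:,:2].astype(np.float32); print(n,cv2.contourArea(cs),cv2.minAreaRect(w),cv2.boxPoints(cv2.minAreaRect(w)).round(4).tolist())
a=cv2.resize(T["img"][170:280,130:260],None,fx=4,fy=4,interpolation=2)
b=cv2.resize(T["img"][115:195,360:440],None,fx=5,fy=5,interpolation=2)
o=np.zeros((440,920,3),np.uint8);o[:,:520]=a;o[:400,520:]=b
cv2.imwrite("pics/crop1.png",cv2.resize(o,(800,383))[:,:,::-1])
E
```

```text
Traceback (most recent call last):
  File "h.py", line 6, in cast
    p=cv2.undistortPoints(np.float64(uv).reshape(-1,1,2),K(c),np.array(c["distortion"]),criteria=(3,50,1e-9)).reshape(-1,2)
      ~~~~~~~~~~~~~~~~~~~^^^^^^^^^^^^^^^^^^^^^^^^^^^^^^^^^^^^^^^^^^^^^^^^^^^^^^^^^^^^^^^^^^^^^^^^^^^^^^^^^^^^
cv2.error: OpenCV(4.12.0) :-1: error: (-5:Bad argument) in function 'undistortPoints'
> Overload resolution failed:
>  - undistortPoints() got an unexpected keyword argument 'criteria'
>  - undistortPoints() got an unexpected keyword argument 'criteria'
```

```bash
sed -i 's/,criteria=(3,50,1e-9)//' h.py
cat > m.py <<'E'
from h import *
T=np.load("pics/top0.npy",allow_pickle=True).item();S=np.load("pics/scene0.npy",allow_pickle=True).item()
for n,uv,r,z in(("bowl",(193,221),.1175,.115),("wide",(322,148),.072,.076),("mid",(329,233),.053,.084),("nar",(420,244),.034,.092),("roll",(368,193),.0275,.019)):
    x0=cast(T,[uv],z)[0,:2]
    print(n,np.round(x0,4),*[(np.round(q[0],4),q[1],round(q[2],4)) for q in (circle(c,x0,r,z) for c in(T,S))])
hsv=cv2.cvtColor(T["img"],cv2.COLOR_RGB2HSV)
for n,lo,hi,box,z in(("carton",(8,70,60),(22,200,255),(370,125,430,185),.048),("yellow",(20,150,80),(35,255,255),(180,190,225,255),.074)):
    m=np.zeros((400,640),np.uint8);x,y,X,Y=box; m[y:Y,x:X]=cv2.inRange(hsv,lo,hi)[y:Y,x:X]
    cs=max(cv2.findContours(m,0,1)[0],key=cv2.contourArea)
    w=cast(T,cs.reshape(-1,2),z)[:,:2].astype(np.float32); print(n,cv2.contourArea(cs),cv2.minAreaRect(w),cv2.boxPoints(cv2.minAreaRect(w)).round(4).tolist())
a=cv2.resize(T["img"][170:280,130:260],None,fx=4,fy=4,interpolation=2)
b=cv2.resize(T["img"][115:195,360:440],None,fx=5,fy=5,interpolation=2)
o=np.zeros((440,920,3),np.uint8);o[:,:520]=a;o[:400,520:]=b
cv2.imwrite("pics/crop1.png",cv2.resize(o,(800,383))[:,:,::-1])
E
python3 m.py
```

```text
bowl [0.4883 0.213 ] (array([0.4906, 0.2135, 0.1154]), np.int64(119), np.float64(0.0007)) (array([0.4892, 0.2158, 0.118 ]), np.int64(114), np.float64(0.0009))
wide [ 0.6571 -0.0675] (array([ 0.6638, -0.0708,  0.068 ]), np.int64(120), np.float64(0.0018)) (array([ 0.6633, -0.0707,  0.069 ]), np.int64(120), np.float64(0.0018))
mid [ 0.4634 -0.0832] (array([ 0.4653, -0.085 ,  0.0473]), np.int64(120), np.float64(0.0013)) (array([ 0.4639, -0.0862,  0.0478]), np.int64(120), np.float64(0.0014))
nar [ 0.4392 -0.2868] (array([ 0.4395, -0.2889,  0.0283]), np.int64(120), np.float64(0.0015)) (array([ 0.4364, -0.2876,  0.0263]), np.int64(120), np.float64(0.001))
roll [ 0.5588 -0.1817] (array([ 0.559 , -0.1748,  0.0237]), np.int64(120), np.float64(0.0011)) (array([ 0.56  , -0.1769,  0.0234]), np.int64(120), np.float64(0.0007))
carton 1402.0 ((0.6469922065734863, -0.2502095103263855), (0.0971463993191719, 0.0873548686504364), 29.39390754699707) [[0.5831999778747559, -0.23600000143051147], [0.6261000037193298, -0.31209999322891235], [0.7106999754905701, -0.26440000534057617], [0.667900025844574, -0.1882999986410141]]
yellow 310.0 ((0.48275718092918396, 0.20715923607349396), (0.03467237576842308, 0.0775810107588768), 85.13383483886719) [[0.4426000118255615, 0.1932000070810318], [0.5199000239372253, 0.186599999666214], [0.5228999853134155, 0.22110000252723694], [0.4456000030040741, 0.22769999504089355]]
```

View pics/crop1.png

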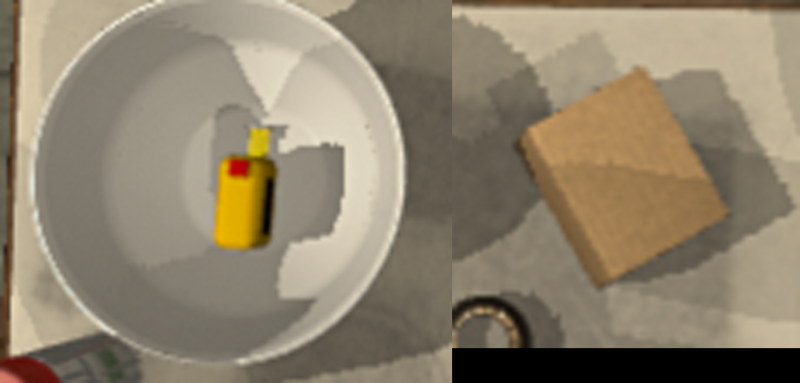

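The crop shows the tape standing in the bowl at about (245,200), with its tab pointing up the picture (+x). The carton's top face has its far corners at about (640,67) and (727,212), and a strip of its left side is showing. I'll start moving and refine from the wrist camera.

```bash
cat > look.py <<'E'
from plant import *
from h import *
D=lambda yaw:[180,0,yaw]
def look(n,p,yaw):
    move_to(p,D(yaw)); dwell(.15); c=camera("wrist"); np.save(f"pics/{n}.npy",c,allow_pickle=True)
    cv2.imwrite(f"pics/{n}.png",c["img"][:,:,::-1]); print(n,read_time(),np.round(read_qpos(),1)); return c
E
python3 - <<'E'
from look import *
c=look("w1",[.5,-.2,.45],0)
R=np.array(c["R"]);print(np.round(R,3), np.round(-R.T@c["t"],3))
c=look("w2",[.43,.19,.40],-5)
i=np.vstack([np.load(f"pics/{n}.npy",allow_pickle=True).item()["img"] for n in("w1","w2")])
cv2.imwrite("pics/w12.png",cv2.resize(i,(480,600),interpolation=3)[:,:,::-1])
E
```

```text
w1 2.375 [-25.1  15.9 102.9  -0.   61.1  65. ]
[[-0.002 -1.     0.   ]
 [-0.946  0.002  0.324]
 [-0.324  0.    -0.946]] [ 0.585 -0.201  0.418]
w2 4.0583 [ 20.1  13.5 114.6  -0.   52.  115.1]
```

View pics/w12.png

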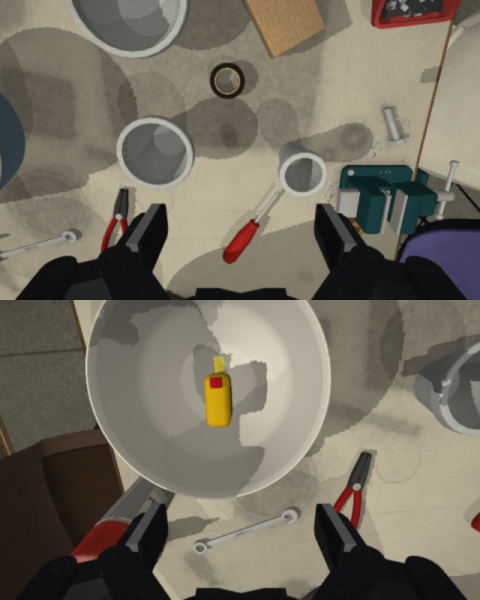

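The first wrist view shows the middle pot at about (155,152), the narrow pot at (303,173), and the roll clear of both. The second shows the tape case spanning (205–231, 373–427) with its tab at the top.

```bash
cat > m2.py <<'E'
from h import *
L=lambda n:np.load(f"pics/{n}.npy",allow_pickle=True).item()
T,S,A,B=map(L,("top0","scene0","w1","w2"))
for n,x0,r,z,cs in(("bowl",(.489,.2145),.1175,.115,(T,S,B)),("wide",(.6635,-.0707),.072,.076,(T,S,A)),("mid",(.4645,-.0855),.053,.084,(T,S,A)),("nar",(.438,-.2885),.034,.092,(T,S,A))):
    for k in (0,1):  # outer, then inner edge of the 8 mm rim
        if n=="bowl" and k: continue
        print(n,*[(np.round(q[0]*1000,1),round(q[2]*1000,1)) for q in (circle(c,x0,r-.008*k,z,tol=.004,it=6) for c in cs)])
hsv=cv2.cvtColor(B["img"],cv2.COLOR_RGB2HSV)
m=cv2.inRange(hsv,(20,140,60),(35,255,255))|cv2.inRange(hsv,(0,140,60),(6,255,255))
m[:, :250]=0;m[:,340:]=0;m[200:]=0
for v in range(72,176,6):
    u=np.flatnonzero(m[v]); 
    if len(u): 
        w=cast(B,[(u[0]-.5,v),(u[-1]+.5,v)],.070);print(v,u[0],u[-1],np.round(w[:,:2]*1000,1).tolist())
R=np.array(B["R"]);print(-R.T@B["t"])
E
python3 m2.py
```

```text
bowl (array([490.5, 213.4, 115.6]), np.float64(0.8)) (array([489.2, 215.5, 118.3]), np.float64(0.6)) (array([492.6, 214. , 115.9]), np.float64(0.3))
wide (array([667.8, -71.2,  71.2]), np.float64(1.5)) (array([661.1, -67. ,  71.6]), np.float64(0.5)) (array([662.7, -68.6,  70.7]), np.float64(0.0))
wide (array([660.6, -70.8,  66.2]), np.float64(0.6)) (array([664.8, -70.3,  66.3]), np.float64(0.6)) (array([662.9, -68.8,  63.5]), np.float64(0.2))
mid (array([463.9, -81. ,  52.1]), np.float64(0.4)) (array([463.8, -81.5,  52.3]), np.float64(0.5)) (array([466.8, -83.3,  52. ]), np.float64(0.2))
mid (array([464.3, -81.6,  45. ]), np.float64(0.3)) (array([463.7, -81.6,  44.3]), np.float64(0.3)) (array([466.8, -82.9,  44.6]), np.float64(0.2))
nar (array([ 436.8, -285.2,   33.3]), np.float64(0.6)) (array([ 436.9, -286.4,   33.1]), np.float64(0.4)) (array([ 440.1, -286.4,   32.9]), np.float64(0.2))
nar (array([ 437.4, -285.9,   25.7]), np.float64(0.4)) (array([ 437.1, -286.5,   25.5]), np.float64(0.3)) (array([ 439.9, -287.1,   25.7]), np.float64(0.1))
78 285 297 [[523.1, 210.4], [522.2, 199.9]]
84 285 298 [[518.6, 211.0], [517.6, 199.6]]
90 286 298 [[513.9, 210.8], [512.9, 200.1]]
96 286 298 [[509.2, 211.3], [508.3, 200.6]]
102 275 305 [[505.3, 221.0], [503.0, 195.4]]
108 272 306 [[500.8, 224.2], [498.2, 195.0]]
114 272 306 [[496.0, 224.8], [493.4, 195.5]]
120 273 307 [[491.0, 224.7], [488.4, 195.2]]
126 273 307 [[486.1, 225.3], [483.4, 195.7]]
132 274 307 [[481.0, 225.2], [478.4, 196.2]]
138 274 307 [[476.0, 225.9], [473.4, 196.7]]
144 275 307 [[470.8, 225.7], [468.3, 197.3]]
150 275 308 [[465.6, 226.4], [463.0, 196.9]]
156 275 307 [[460.4, 227.1], [457.8, 198.3]]
162 276 306 [[455.0, 226.9], [452.6, 199.8]]
168 281 301 [[449.3, 223.2], [447.7, 204.7]]
[0.51497831 0.18136719 0.36805299]
```

```bash
python3 - <<'E'
from look import *
x,y,yaw=.476,.2113,-3.7
G=tcp_to_grasp
grip(.052,40)
move_to([x,y,.30],D(yaw)); servo_line([x,y,.046+G],rate=.12)
print(read_contact_force()); grip(.0,40); print("w",read_width(),read_gripper_force())
servo_line([x,y,.36],rate=.2); print("w",read_width(),read_contact_force(),read_time())
c=look("w3",[.53,-.25,.40],26)
hsv=cv2.cvtColor(c["img"],cv2.COLOR_RGB2HSV)
cv2.imwrite("pics/w3.png",c["img"][:,:,::-1])
E
```

```text
[-0.11914664  0.13322455 -0.42442928]
w 0.02890617910485833 40.96509638708085
w 0.02919523107820964 [-0.67796884 -0.49912113 -2.47304088] 7.2583
w3 9.1583 [-28.1  22.7 100.4   0.   56.9  35.8]
```

View pics/w3.png

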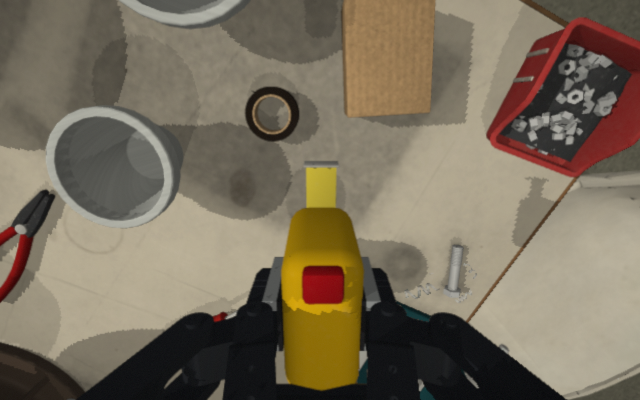

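The tape is gripped squarely in view, with its tab at (321,162). The carton is cut off at the top of the picture, its near corners at (346,115) and (432,110). I'll look once more from farther out.

```bash
python3 - <<'E'
from look import *
c=look("w4",[.60,-.275,.42],27.5)
hsv=cv2.cvtColor(c["img"],cv2.COLOR_RGB2HSV)
m=cv2.inRange(hsv,(8,75,60),(20,200,255)); m[260:]=0;m=cv2.morphologyEx(m,cv2.MORPH_OPEN,np.ones((5,5)))
cs=max(cv2.findContours(m,0,1)[0],key=cv2.contourArea)
q=cv2.approxPolyDP(cs,8,True).reshape(-1,2);print(q.tolist())
w=cast(c,cs.reshape(-1,2),.048)[:,:2].astype(np.float32);r=cv2.minAreaRect(w);print(r,cast(c,q,.048)[:,:2].round(4).tolist())
R=np.array(c["R"]);print(-R.T@c["t"])
E
```

```text
w4 9.7667 [-27.2  27.5  89.2  -0.   63.4  35.2]
[[367, 63], [287, 66], [294, 166], [366, 163]]
((0.6520959138870239, -0.2555125951766968), (0.09487495571374893, 0.0750090479850769), 29.45110511779785) [[0.7105, -0.2647], [0.6746, -0.201], [0.5936, -0.2476], [0.6297, -0.3103]]
[ 0.67465349 -0.23636164  0.38746609]
```

View pics/w4.png

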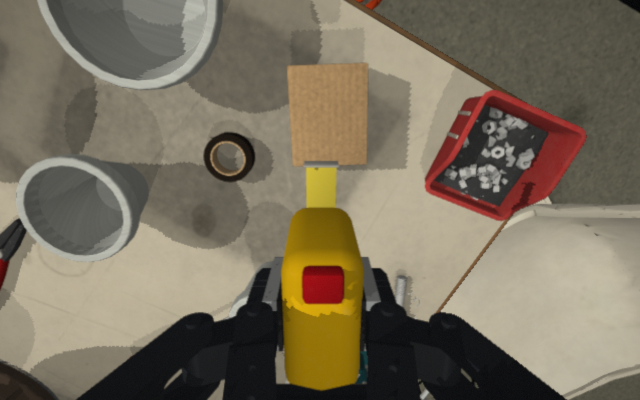

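The carton's top face shows corners at (287,66), (367,63), (366,163) and (294,166), giving 95×75 mm, so the size matches. Next I'll place the tape.

```bash
cat >> look.py <<'E'
def down(x,y,z0,z1,thr=3,step=.001):
    "lower in small steps until the tool feels the load taken; returns TCP z"
    f0=read_contact_force()[2]; z=z0
    while z>z1:
        z-=step; servo_line([x,y,z],rate=.02)
        if read_contact_force()[2]-f0>thr: break
    return z,read_contact_force()-np.array([0,0,f0])
def topcam(n,box=None):
    c=camera("top"); np.save(f"pics/{n}.npy",c,allow_pickle=True); cv2.imwrite(f"pics/{n}.png",c["img"][:,:,::-1]); return c
E
python3 - <<'E'
from look import *
G=tcp_to_grasp; a=29.45; u=np.array([np.cos(np.radians(a)),np.sin(np.radians(a))])
x,y=np.array([.6515,-.256])-.005*u
move_to([x,y,.085+G+.06],D(a)); servo_line([x,y,.088+G],rate=.1)
print(down(x,y,.088+G,.081+G,thr=1.8),.085+G)
grip(.052); print(read_contact_force(),read_time())
servo_line([x,y,.34],rate=.2)
c=look("w5",[.60,-.19,.36],40)
print(read_time())
E
```

```text
(0.2397, array([-4.41393085,  2.01928766, 12.55722974])) 0.23970000000000002
[-0.45776169 -0.01927391 -0.76759094] 12.1667
w5 13.45 [-20.4  28.6  96.8  -0.   54.6  29.7]
13.45
```

View pics/w5.png

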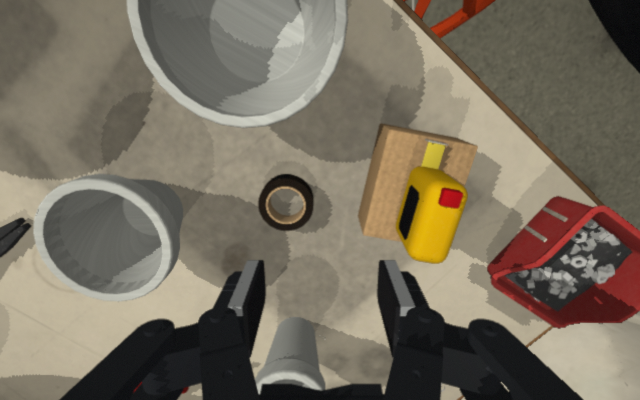

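The tape stands upright and lengthwise on the carton, case at about (433,215) and tab at (436,142). I'll check its offset numerically and go on with the wide pot.

```bash
cat >> look.py <<'E'
G=tcp_to_grasp
def pot(cx,cy,r,h,over,side,tx,ty,floor,F=60):
    """grip collar (mid radius r) on side side*y, 'over' mm of pad below the rim; stand it at tx,ty on height floor"""
    gz=h-over+.018+G; dy=side*r
    grip(.032,F); move_to([cx,cy+dy,gz+.10],D(0)); servo_line([cx,cy+dy,gz],rate=.12); print("in",np.round(read_contact_force(),1))
    grip(0,F); print("w",read_width(),np.round(read_contact_force(),1))
    servo_line([cx,cy+dy,gz+.03],rate=.08); servo_line([cx,cy+dy,gz+.155],rate=.25)
    print("lift w",read_width(),np.round(read_contact_force(),1),read_time())
    move_to([tx,ty+dy,gz+.155],D(0)); servo_line([tx,ty+dy,gz+floor+.007],rate=.12); print("above",np.round(read_contact_force(),1))
    print("down",down(tx,ty+dy,gz+floor+.007,gz+floor-.004,thr=3),"expect",gz+floor)
def release(x,y,z):
    grip(.024); print("rel",np.round(read_contact_force(),1)); servo_line([x,y,z+.03],rate=.08); servo_line([x,y,.40],rate=.25); print(read_time())
E
python3 - <<'E'
from look import *
c=np.load("pics/w5.npy",allow_pickle=True).item()
hsv=cv2.cvtColor(c["img"],cv2.COLOR_RGB2HSV); m=cv2.inRange(hsv,(20,120,60),(38,255,255));m[:130]=0;m[:,:390]=0;m[300:]=0
a=np.radians(29.45);R2=np.array([[np.cos(a),np.sin(a)],[-np.sin(a),np.cos(a)]])
for v in(141,144,150,156,162): 
    u=np.flatnonzero(m[v])
    if len(u):print(v,u[0],u[-1],[(R2@(cast(c,[(u.mean(),v)],z)[0,:2]-[.6515,-.256])*1000).round(1).tolist() for z in(.05,.056)])
tx,ty=.4908,.2143
pot(.663,-.0695,.068,.076,.015,-1,tx,ty,.009)
p=read_tcp_pos(); release(*p)
c=topcam("t2")
print(circle(c,(tx,ty),.072,.085,tol=.005),circle(c,(.4908,.2143),.1175,.115,tol=.006))
w=look("w6",[.43,.19,.40],0)
print(circle(w,(tx,ty),.072,.085,tol=.005),circle(w,(.4908,.2143),.1175,.115,tol=.006))
E
```

```text
144 427 440 [[42.8, -0.3], [43.4, 1.8]]
150 425 444 [[38.3, -2.4], [39.0, -0.3]]
156 423 442 [[33.3, -2.3], [34.1, -0.1]]
162 422 440 [[28.3, -2.5], [29.2, -0.3]]
in [-0.9 -0.6  0.4]
w 0.007541174068442008 [-0.8 -0.8  5.2]
lift w 0.0074778532292612086 [-0.7  0.1 -2.9] 17.0917
above [-0.1 -0.2 -1.7]
down (0.24670000000000003, array([-2.14255322, -4.64107389,  4.18731961])) expect 0.24270000000000003
rel [0.9 4.3 0.1]
21.8833
(array([0.49259912, 0.21832844, 0.07417969]), np.int64(21), np.float64(0.002495521041474602)) (array([0.49018747, 0.2142101 , 0.11734973]), np.int64(52), np.float64(0.0004268377675326965))
w6 22.5333 [ 20.1  13.5 114.6  -0.   51.9 110.1]
(array([0.49250411, 0.2123926 , 0.07066174]), np.int64(120), np.float64(0.00010242280016638933)) (array([0.49227825, 0.2125595 , 0.11600984]), np.int64(87), np.float64(0.0002774853518322101))
```

View pics/w6.png

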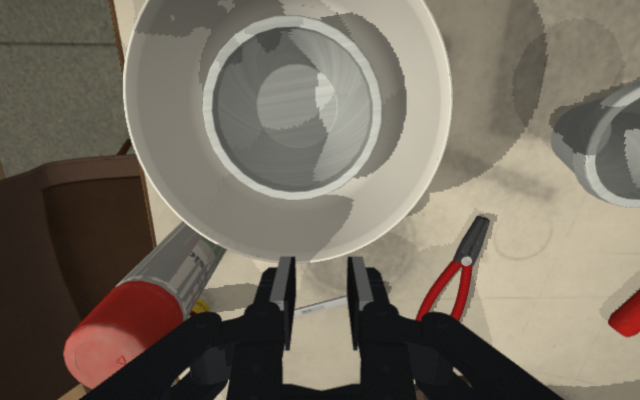

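The wide pot sits concentric in the bowl: pot at (292,105), and the measured centres agree within 0.3 mm. Next is the middle pot.

```bash
python3 - <<'E'
from look import *
tx,ty=.4912,.2133
pot(.4655,-.0823,.049,.084,.010,-1,tx,ty,.014)
p=read_tcp_pos(); release(*p)
w=look("w7",[.43,.19,.40],0)
for r,z in((.1175,.115),(.072,.085),(.053,.098)): print(circle(w,(.4925,.2125),r,z,tol=.005))
E
```

```text
in [-0.3 -0.1 -0.4]
w 0.0069877590762073985 [-1.2 -1.6  7.7]
lift w 0.006633832820806783 [-1.3 -0.5 -1. ] 26.5333
above [-0.4 -0.5 -0.6]
down (0.26270000000000004, array([-1.2441992 , -2.80105465,  5.95721954])) expect 0.26070000000000004
rel [ 0.   0.  -0.1]
31.6
w7 32.175 [ 20.1  13.5 114.6  -0.   51.9 110.1]
(array([0.4922929 , 0.21258062, 0.11594688]), np.int64(85), np.float64(0.00028252486626152706))
(array([0.49260067, 0.21247276, 0.07062269]), np.int64(120), np.float64(0.00013668966498708163))
(array([0.49152223, 0.21260687, 0.05196237]), np.int64(120), np.float64(0.00022481671885256696))
```

View pics/w7.png

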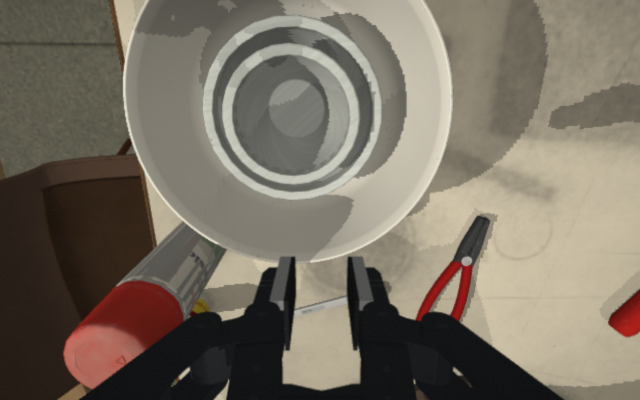

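The middle pot is nested, its rim an even ring at about (290,113), and its centre is within 1 mm of the wide pot's. Next is the narrow pot.

```bash
python3 - <<'E'
from look import *
tx,ty=.4905,.2133
pot(.4390,-.2863,.030,.092,.010,1,tx,ty,.019)
p=read_tcp_pos(); release(*p)
w=look("w8",[.43,.19,.40],0); topcam("t8")
for r,z in((.1175,.115),(.072,.085),(.053,.098),(.034,.111)): print(circle(w,(.492,.2125),r,z,tol=.005))
t=np.load("pics/t8.npy",allow_pickle=True).item()["img"]
o=np.vstack([cv2.resize(w["img"],(480,300),interpolation=3),cv2.resize(t,(480,300),interpolation=3)]);cv2.imwrite("pics/f.png",o[:,:,::-1])
E
```

```text
in [-0.   0.5  0.2]
w 0.006968357318566415 [-0.8  1.5  8.1]
lift w 0.006831165168516334 [-0.3  0.4 -1. ] 36.575
above [ 0.7 -0.8 -0.2]
down (0.27570000000000006, array([0.15148841, 0.56162073, 3.4926533 ])) expect 0.27370000000000005
rel [-0.4  0.4 -0.7]
42.2333
w8 42.85 [ 20.2  13.6 114.5   0.   51.9 110.1]
(array([0.49225422, 0.21253829, 0.11595563]), np.int64(85), np.float64(0.00026836744705391324))
(array([0.49266347, 0.21233564, 0.07057747]), np.int64(120), np.float64(0.00020710155624521775))
(array([0.49116869, 0.21274628, 0.05222611]), np.int64(120), np.float64(0.0003121524494918322))
(array([0.48893796, 0.21157309, 0.0329956 ]), np.int64(120), np.float64(0.00024321728986965302))
```

View pics/f.png

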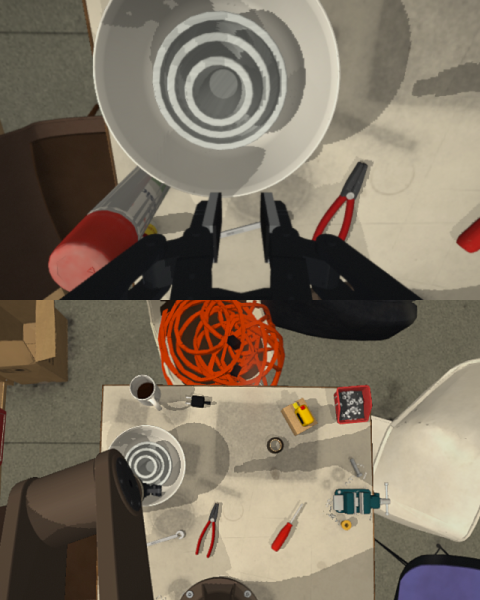

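The three rims look nested, centres within about 2–4 mm, and everything else looks undisturbed. I'll check that the narrow pot is level by comparing its floor centre with its rim centre.

```bash
python3 - <<'E'
from look import *
c=look("w9",[.41,.215,.44],0); s=camera("scene")
for r,z in((.018,.024),(.026,.111),(.034,.111),(.045,.098),(.053,.098),(.064,.085),(.072,.085)):
    print(r,*[(np.round(q[0]*1000,1),q[1],round(q[2]*1e3,2)) for q in(circle(k,(.490,.2125),r,z,tol=.004) for k in(c,s))])
i=cv2.resize(c["img"][60:220,220:420],None,fx=3,fy=3,interpolation=2); cv2.imwrite("pics/z.png",i[:,:,::-1])
E
```

```text
w9 43.4167 [ 23.9  10.2 112.5  -0.   57.4 113.9]
0.018 (array([491. , 212.3,  18.2]), np.int64(120), np.float64(0.09)) (array([495.9, 217.2,  18.3]), np.int64(72), np.float64(1.18))
0.026 (array([488.6, 211.3,  25.7]), np.int64(120), np.float64(0.14)) (array([486.5, 213.5,  25.5]), np.int64(120), np.float64(0.41))
0.034 (array([488.8, 211.6,  33.1]), np.int64(120), np.float64(0.21)) (array([485.8, 209.4,  32.1]), np.int64(116), np.float64(0.75))
0.045 (array([491.4, 212.3,  44.8]), np.int64(120), np.float64(0.01)) (array([488.5, 212.2,  43.5]), np.int64(111), np.float64(0.8))
0.053 (array([483.4, 214.9,  52.5]), np.int64(120), np.float64(1.2)) (array([488.1, 211.3,  51.7]), np.int64(88), np.float64(0.51))
0.064 (array([492.6, 212. ,  63.7]), np.int64(120), np.float64(0.09)) (array([489.1, 212.5,  62.7]), np.int64(98), np.float64(0.71))
0.072 (array([492.5, 212.5,  70.6]), np.int64(120), np.float64(0.2)) (array([489.8, 213.4,  72.1]), np.int64(105), np.float64(0.72))
```

View pics/z.png

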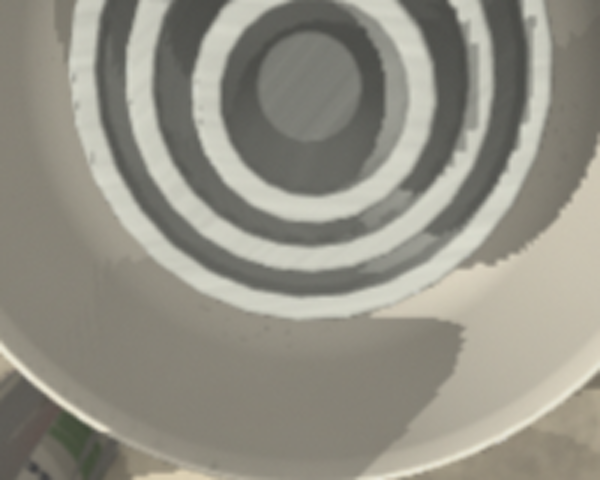

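```bash
python3 - <<'E'
from h import *
L=lambda n:np.load(f"pics/{n}.npy",allow_pickle=True).item()
def rep(n,im,xy,floor,fr,rim,rr):
    c=L(im)
    for r,z in((fr,floor),(rr-.008,rim),(rr,rim)):
        q=circle(c,xy,r,z,tol=.004);print(n,im,r,np.round(q[0]*1e3,1),q[1],round(q[2]*1e3,2))
rep("nar0","w1",(.44,-.2865),.005,.018,.092,.034)
rep("mid0","w1",(.4668,-.083),.005,.026,.084,.053)
rep("wide","w6",(.4925,.2124),.014,.038,.085,.072)
rep("mid","w7",(.4915,.2126),.019,.026,.098,.053)
rep("nar","w8",(.489,.2116),.024,.018,.111,.034)
E
```

```text
nar0 w1 0.018 [ 444.1 -284.5   18.7] 93 0.93
nar0 w1 0.026000000000000002 [ 439.9 -287.1   25.7] 120 0.08
nar0 w1 0.034 [ 440.2 -286.4   32.9] 120 0.17
mid0 w1 0.026 [465.7 -82.3  26.9] 87 0.63
mid0 w1 0.045 [466.8 -82.9  44.6] 120 0.22
mid0 w1 0.053 [466.8 -83.3  52. ] 120 0.24
wide w6 0.038 [495.2 213.3  39.3] 72 0.33
wide w6 0.064 [492.6 211.9  63.7] 120 0.07
wide w6 0.072 [492.5 212.4  70.7] 120 0.1
mid w7 0.026 [493.5 213.5  27.2] 107 0.08
mid w7 0.045 [491.4 212.3  44.8] 120 0.09
mid w7 0.053 [491.5 212.6  52. ] 120 0.17
nar w8 0.018 [492.2 211.3  19.1] 120 0.86
nar w8 0.026000000000000002 [488.7 211.6  25.6] 120 0.21
nar w8 0.034 [488.9 211.6  33. ] 120 0.24
```

```bash
python3 -c "
from plant import *
print(close_job(),read_time())"
```

```text
the job is handed in; nothing more can be done
the job is handed in; nothing more can be done
```

I handed the job in at about 43 s. The tape stands lengthwise on the carton, its case about 8 mm off centre so that the tab stays on the top. The three pots are nested in the bowl widest to narrowest, seated by camera measurement only, with the narrow one about 2.5 mm off-centre and the bowl within about 1.5 mm of where it started.

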